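Dry-lay the birdhouse front, roof and awl

TASK

Lay out the birdhouse parts for a dry fit: lay the steel ring flat on the gable panel, centred over the black entrance hole, stand the pine perch on the pencilled cross below it, centre the broad copper cap on the round turret block, and the small copper cap centred on top of the broad one. Lay the awl flat on the green rest, midway between the two brass pins and square across the line joining them, its handle centred on the strip (spike either way). Let go of everything, and leave the mallet and the try square where they lie.

Things in the scene. Friction and masses are not known exactly. Their poses are not given: they have to be found in the camera images.
- panel: TARGET, fixed: flat cedar gable panel (red-brown, house-shaped, 140 wide, 12 thick) lying face up. Origin: on its underside, straight below the centre of the entrance hole, which is drawn as a black disc 32 across (solid, nothing falls in). +x points from the hole to the gable's peak (100 away), -x to the straight bottom edge (85 away), z up. The black pencilled cross for the perch (46 by 46) is centred at x = -58, y = 0. Its top face is at z = 12. Sizes in mm.
- block: TARGET, fixed: round dark-brown turret block, 84 across, 30 high, with a flat top. Origin: centre of its underside, z up. Sizes in mm.
- rest: TARGET, fixed: green awl rest, a flat strip 60 (x) by 130 (y), 6 thick, with two upright brass pins 10 across at y = +55 and -55 whose tops are at z = 28. Origin: centre of its underside, midway between the pins. An awl lies along the rest's x axis, across the line from pin to pin. Sizes in mm.
- ring: bright steel entrance guard ring, lying flat: 56 outside, 34 hole, 8 thick. Origin: centre of its underside, z up. Sizes in mm.
- perch: pale pine perch standing upright: round foot 32 across and 8 thick, and on it a dowel 14 across up to z = 55. Origin: centre of the underside of the foot, z up. Sizes in mm.
- broad_cap: broad copper roof cap: 60 across with a vertical side up to z = 13, then sloping in to a flat top 44 across at z = 22. Origin: centre of its underside, z up. Sizes in mm.
- small_cap: small copper roof cap: 36 across with a vertical side up to z = 22, then a cone and a stub 12 across up to z = 42. Origin: centre of its underside, z up. Sizes in mm.
- awl: awl lying flat: red square-sided handle 80 long (x = -40 to +40), 24 wide and 24 high, then a brass ferrule to x = 52 and a thin steel spike to x = 96. Origin: on the underside at the middle of the handle, near its centre of mass; +x runs to the spike, z up. Sizes in mm.
- mallet: BYSTANDER, loose: beech mallet lying flat, head 50 (x) by 90 (y) by 50 high, handle 22 thick running 140 out from the head along +x. Origin: centre of the head's underside. Sizes in mm.
- square: BYSTANDER, loose: steel try square lying flat, dark stock 100 (x) by 18 by 14 high, thin bright blade 120 long along +y near the +x end. Origin: centre of the stock's underside. Sizes in mm.
Not all that is in view belongs to the job. Of the things like the perch, leave any that is blue or red; of the rest the smaller one is meant.

How it is judged:
At the end, for the whole second after the job is handed in: Flat or upright (0.12 rad), released, at rest, offsets at most: ring to hole 10 mm, perch to cross 10 (each panel axis), broad cap to block 10, small cap to broad 8, awl on rest 15 along x, 12 along y, 0.25 rad off its x axis; mallet, square moved under 20 mm (horizontal distance between ring and panel below 0.01 m and z of ring in the frame of panel between 0.008 and 0.016 m and x of perch in the frame of panel between -0.068 and -0.048 m and y of perch in the frame of panel between -0.01 and 0.01 m and z of perch in the frame of panel between 0.008 and 0.016 m and horizontal distance between broad_cap and block below 0.01 m and z of broad_cap in the frame of block between 0.026 and 0.034 m and horizontal distance between small_cap and broad_cap below 0.008 m and z of small_cap in the frame of broad_cap between 0.018 and 0.026 m and x of awl in the frame of rest between -0.015 and 0.015 m and y of awl in the frame of rest between -0.012 and 0.012 m and z of awl in the frame of rest between 0.002 and 0.01 m and angle between the x axis of awl and the x axis of rest, either way round below 0.25 rad and angle between each of ring, perch, broad_cap, small_cap's own z axis and vertical below 0.12 rad and linear speed of each of ring, perch, broad_cap, small_cap, awl below 0.02 m/s and angular speed of each of ring, perch, broad_cap, small_cap, awl below 0.2 rad/s and distance of each of mallet, square from where it was at the start of the episode below 0.02 m); the robot touches nothing.
It fails at once if the mallet is pushed away (distance of mallet from where it was at the start of the episode above 0.02 m).
It fails at once if the try square is pushed away (distance of square from where it was at the start of the episode above 0.02 m).
It also fails if it takes over 144 s, if anything falls off the work surface, if the arm or the gripper's body presses on something with over 40 N, if the wrist force passes 120 N, or if a joint passes its speed limit or range.

ROBOT

A 6-joint arm with a two-finger parallel gripper is mounted at the origin on the work surface. World frame = base frame: x ahead of the robot, y to its left, z up, the work surface at z = 0. Lengths are in m, angles in rad, forces in N, time in s.
With the tool pointing down it reaches from about 0.325 to 0.9 m from the base axis. Payload 6.1 kg.
Tool frame: the origin (TCP) lies at the very end of the fingers, on their centre line; the grasp point (between the pads) lies 19 mm behind it; x points along the fingers, y is the direction in which the jaws open and shut, and the axes are right-handed (so a half turn about x gives the same grasp; the last joint's range is limited). The gripper opens to 87 mm and grips with 3 to 60 N. Pads are 19 mm wide; open, the fingers measure 117 mm over their backs; the gripper's body (75 mm by 190 mm) begins 51 mm behind the grasp point.
Start: joints at [1.067, 0.22, 1.526, -0, 1.395, -0.126], TCP at [0.231, 0.581, 0.223] pointing down, gripper open.
Joint ranges: [-2.98, 2.98], [-0.91, 2.08], [0.09, 2.57], [-1.24, 4.39], [0.2, 2.65], [-2.68, 2.68]. Speed limits (rad/s): [2.57, 2.57, 3.01, 3.14, 3.14, 3.14].

INTERFACE

Orientations are given as [roll, pitch, yaw] about the fixed x, y, z axes, in that order (R = Rz(yaw) Ry(pitch) Rx(roll)).
In Python, from cell import env gives the robot as it stands.
- The arm moves only by the tool move_arm, never from a script. Its argument "commands" is a list that holds one entry, the list of rows, each a list of 6 numbers: the shift along the tool's x, y, z in mm, then the turn, a rotation vector about the tool's x, y, z in rad. A call has 1 to 20 rows; each row is the pose to reach, as a shift and turn from the pose commanded when the call began, along the tool's axes at that moment; what a row does not reach only later rows make up. A row lasts 1/8 s, in which the tool goes at most 62.5 mm and 10.7 degrees, less where a joint would pass 70% of its speed; a pose out of reach is approached as far as the arm can. A call with a gripper value outside its range is refused whole. "gripper" is the opening, from 0 (shut) to 1 (fully open), set as the call begins (left out, the last holds). The fingers move at their own pace and stop on an object; the grip force is fixed at half the most. Time passes only in rows, so rows that repeat a pose let the fingers close. It gives the time, the measured TCP pose, the force and the opening at its end, in the units of the state.
- env.get_obs(): the state, without advancing time (a new reading comes with each control period).
- env.snapshot(name): name is "scene" or "top" or "wrist"; returns the picture (480x640x3 uint8, blue, green, red); there is no depth.
- env.calibration(name): a dict with "fx", "fy", "cx", "cy" (pixels), "cam_to_world" (4x4, takes a point from camera to world coordinates); the wrist camera has in their place "hand_eye" (4x4, takes a point from camera to tool coordinates, whose origin is the TCP and whose axes are the tool frame's). Camera axes: x right, y up, looking along -z (the intrinsics and any distortion apply to the point x, -y, -z); pixel columns grow to the right and rows downward; lengths in m; the calibration is good to about 2 mm. A picture is of the moment at which its call begins: read the wrist's pose just before it. calibration takes no time and is no camera call.
- env.hand_in(): hands the job in, once; it reports no verdict.
Trained networks look in the newest picture that a camera, given by its name, has taken for a name from the list of things; names that differ only in an ending like _2 or _b are one class to them, and where a whole thing is asked for, a point or a joint stands for the part that bears it (a point fixed in the world has none). Each returns a list of dicts, best first, with "score" (0 to 1); they miss things now and then, are a little off and sometimes report something else, mostly with a low value. They report only what shows in the picture. A call takes as long as a camera call. They do not tell look-alikes from the thing itself.
- env.find_in(query, camera): "centre" ([column, row] in pixels, amid what is visible of it).
- env.regions_of(query, camera): "region" (480x640 bool, what is visible of it) and "centre" ([column, row] in pixels, amid what is visible of it).
The state is a dict: "clock": time; "qpos": joint angles; "qvel": joint speeds; "joint_torque": joint torques, N m; "tcp_pos": TCP position; "tool_rot": TCP orientation; "force": force on the tool from outside, world axes, zero at the start; "wrist_torque": the same for the moment, N m; "opening": finger opening in m.
Only numpy, scipy, OpenCV 4.12 (cv2) and the standard library are available. Lean on these libraries where they do the work, as an engineer would, in place of code of your own. Each camera call takes 0.05 s, during which the arm holds its last target. There are 200 camera calls.

## Working session

There is one attempt and no reset: what is moved stays moved. The work goes in short steps, Python scripts to look and compute and a tool call to move; the robot and the scene stay as the last step left them, time stands still between calls to the robot, and variables do not carry over. Pictures are saved under pics/ and viewed, about 12 in all and at most 16, crops included, and the job is handed in when it is done.

Besides the shell and the picture viewer there is one more tool, called as name(argument=value, ...) on one line, values as JSON. move_arm: Moves the arm, as the interface text tells. Its arguments: {"type":"object","properties":{"commands":{"type":"array"},"gripper":{"type":"number"}},"required":["commands"]}

```bash
mkdir -p pics; ls
cat > h.py <<'E'
import numpy as np, cv2
from scipy.spatial.transform import Rotation as R
from cell import env
def ray(cam,px,obs=None):
    c=env.calibration(cam)
    if 'cam_to_world' in c: T=np.array(c['cam_to_world'])
    else:
        o=obs or env.get_obs(); W=np.eye(4); W[:3,3]=o['tcp_pos']; W[:3,:3]=rot(o); T=W@np.array(c['hand_eye'])
    K=np.array([[c['fx'],0,c['cx']],[0,c['fy'],c['cy']],[0,0,1.]])
    d=np.array(c.get('distortion',c.get('dist',np.zeros(5))),float)
    u=cv2.undistortPoints(np.array([[px]],float),K,d)[0,0]
    return T[:3,3],T[:3,:3]@np.array([u[0],-u[1],-1])
def rot(o):
    return R.from_euler('xyz',o['tool_rot']).as_matrix()
def at(cam,px,z,obs=None):
    p,v=ray(cam,px,obs); return p+v*(z-p[2])/v[2]
E
python3 - <<'E'
from h import *
o=env.get_obs();print(o)
for c in('scene','top','wrist'):
    print(c,env.calibration(c))
    cv2.imwrite(f'pics/{c}0.png',env.snapshot(c))
for q in 'panel block rest ring perch broad_cap small_cap awl mallet square'.split():
    for c in('top','scene'):
        print(q,c,[(np.round(r['centre']).tolist(),round(r['score'],2)) for r in env.find_in(q,c)])
E
```

```text
pics
{'clock': 0.0, 'qpos': array([ 1.06690536e+00,  2.21244579e-01,  1.52757526e+00, -1.67543906e-05,
        1.39467836e+00, -1.26121257e-01]), 'qvel': array([-0.00033785,  0.00087141, -0.00051893,  0.00127043, -0.00137706,
        0.00096537]), 'joint_torque': array([ 6.29163169e-04, -4.94612145e+01, -3.87371814e+01,  7.00876163e-02,
        5.70893730e-02, -1.45045792e-04]), 'tcp_pos': array([0.23025992, 0.58039387, 0.22144478]), 'tool_rot': array([-1.68826434,  1.5688907 , -2.0660311 ]), 'force': array([-0.52427685,  0.411863  , -0.33330284]), 'wrist_torque': array([-0.01222543, -0.01602194, -0.05864489]), 'opening': 0.08690734234711887}
scene {'fx': 435.22215478892326, 'fy': 435.22215478892326, 'cx': 322.29473068827855, 'cy': 239.89978512759345, 'cam_to_world': array([[ 0.06478564, -0.80810546,  0.58546426,  1.11975077],
       [ 0.99788152,  0.05595525, -0.03318845, -0.04688252],
       [-0.00594003,  0.5863741 ,  0.8100186 ,  0.94348779],
       [ 0.        ,  0.        ,  0.        ,  1.        ]])}
top {'fx': 477.7509862195447, 'fy': 477.7509862195447, 'cx': 317.02907667308
[... 1098 characters left out ...]
 240.0], 0.71)]
perch top [([217.0, 265.0], 0.75), ([248.0, 261.0], 0.65), ([258.0, 299.0], 0.6), ([222.0, 312.0], 0.57)]
perch scene [([397.0, 199.0], 0.71), ([380.0, 234.0], 0.57), ([374.0, 211.0], 0.55), ([406.0, 227.0], 0.49), ([418.0, 290.0], 0.17)]
broad_cap top [([320.0, 256.0], 0.81), ([322.0, 181.0], 0.33)]
broad_cap scene [([330.0, 240.0], 0.7)]
small_cap top [([464.0, 287.0], 0.72)]
small_cap scene [([219.0, 227.0], 0.56), ([271.0, 247.0], 0.53)]
awl top [([171.0, 272.0], 0.96)]
awl scene [([436.0, 222.0], 0.89)]
mallet top [([535.0, 203.0], 0.82)]
mallet scene [([146.0, 282.0], 0.57)]
square top [([128.0, 175.0], 0.83)]
square scene [([147.0, 284.0], 0.7), ([497.0, 287.0], 0.67)]
```

View pics/top0.png

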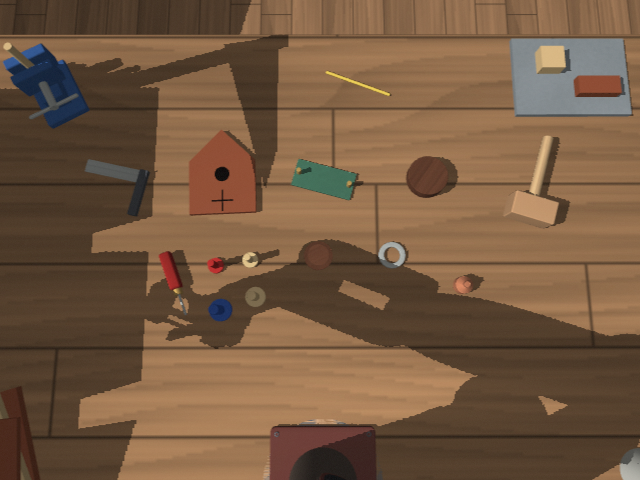

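View pics/scene0.png

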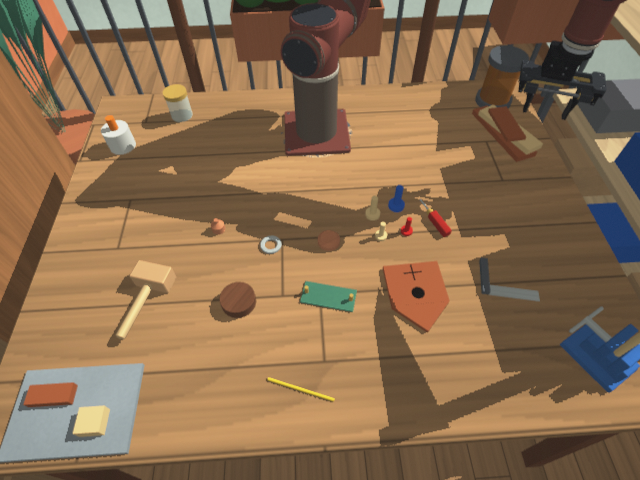

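The pale candidates for the perch are at top (250,260) and (256,297). Red (216,265) and blue (220,310) are excluded. I'll enlarge the crop to compare their sizes, and estimate positions.

Run:
```python
from h import *
s=cv2.imread('pics/scene0.png');t=cv2.imread('pics/top0.png')
a=cv2.resize(s[180:250,350:460],None,fx=5,fy=5,interpolation=2)[:350]
b=cv2.resize(t[240:325,200:280],None,fx=3,fy=3,interpolation=2)
W=np.zeros((350,550+240,3),np.uint8);W[:350,:550]=a;W[:255,550:]=b
cv2.imwrite('pics/perch.png',W)
H=dict(panel=.012,block=.03,rest=.006,ring=.008,perch=.006,broad_cap=.015,small_cap=.02,awl=.014,mallet=.03,square=.01)
for c in('top','scene'):
    env.snapshot(c)
    for q in H:
        for r in env.regions_of(q,c):
            m=r['region'].astype(np.uint8)
            if r['score']<.3: continue
            M=cv2.moments(m,True);ctr=(M['m10']/M['m00'],M['m01']/M['m00'])
            rc=cv2.minAreaRect(cv2.findNonZero(m))
            print(q,c,round(r['score'],2),np.round(ctr,1),int(M['m00']),np.round(rc[1],1),round(rc[2],1),np.round(at(c,ctr,H[q]),4)[:2])
```

```text
panel top 0.69 [222.9 178.8] 4464 [83. 66.] 90.0 [0.6041 0.2102]
block top 0.86 [426.9 176.5] 1329 [39.6 41. ] 45.0 [ 0.6034 -0.2193]
rest top 0.8 [323.9 178.9] 1629 [60.6 27.5] 15.2 [ 0.6055 -0.0046]
rest top 0.41 [123.6 179.6] 1227 [64.  47.3] 14.0 [0.6043 0.4234]
ring top 0.54 [391.3 254.4] 465 [26. 28.] 90.0 [ 0.4425 -0.1439]
perch top 0.84 [220.5 309.5] 420 [21. 23.] 90.0 [0.3295 0.2076]
perch top 0.66 [250.6 259.2] 182 [14.8 14.1] 45.0 [0.4329 0.1484]
perch top 0.61 [255.7 296.8] 303 [18. 19.] 90.0 [0.3552 0.1363]
perch top 0.55 [215.5 265. ] 203 [14. 15.] 90.0 [0.4208 0.2209]
broad_cap top 0.97 [318.4 255.2] 655 [28. 28.] 90.0 [0.4399 0.0076]
small_cap top 0.62 [462.8 285. ] 276 [16. 19.] 90.0 [ 0.378  -0.2858]
small_cap top 0.56 [391.8 254.4] 393 [26.4 25.5] 63.4 [ 0.4408 -0.1432]
awl top 0.72 [324.3 178.9] 1732 [61.3 30.3] 13.7 [ 0.6031 -0.0052]
awl top 0.63 [172.4 275.3] 647 [65.1 13.9] 71.6 [0.3989 0.3067]
mallet top 0.64 [534.2 195.2] 2164 [51.7 90.6] 16.7 [ 0.5631 -0.4405]
square top 0.62 [123.4 179.2] 1105 [61.6 45.8] 14.0 [0.604  0.4221]
panel scene 0.71 [416.8 291.4] 
[... 298 characters left out ...]
4455 -0.1449]
perch scene 0.7 [373.  208.9] 231 [24. 13.] 90.0 [0.3449 0.1401]
perch scene 0.6 [406.5 227.4] 175 [19. 12.] 90.0 [0.4162 0.2222]
perch scene 0.52 [396.6 200.4] 257 [14.8 25.9] 26.6 [0.3183 0.2112]
perch scene 0.46 [381.2 232.4] 157 [18. 11.] 90.0 [0.4282 0.1511]
broad_cap scene 0.65 [328.6 239.1] 385 [21. 21.] 90.0 [0.4474 0.0079]
small_cap scene 0.52 [217.5 226.1] 164 [14.8 12.7] 45.0 [ 0.3871 -0.2869]
small_cap scene 0.47 [416.8 291.3] 3243 [73.5 58.1] 77.0 [0.6206 0.2082]
awl scene 0.89 [437.7 220.9] 367 [41.7 12. ] 45.0 [0.4059 0.3081]
mallet scene 0.75 [146.1 288.2] 1633 [41.6 86.3] 26.6 [ 0.5733 -0.4415]
square scene 0.7 [503.1 286. ] 851 [71.8 31.5] 32.4 [0.615  0.4247]
```

View pics/perch.png

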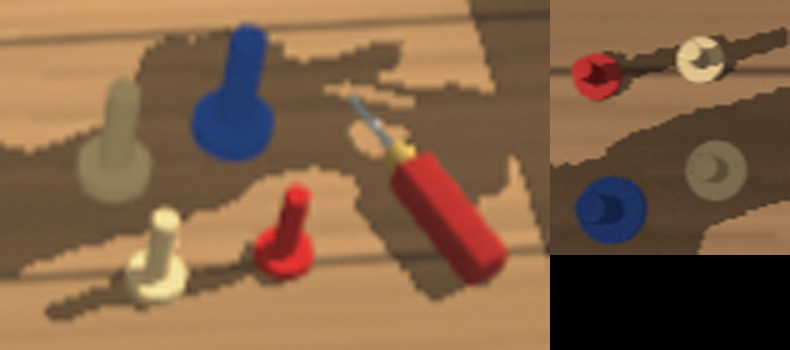

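The smaller pale one, at top (250,260) and scene (381,232), has a foot about 31 mm across. It is the perch. The other pale one, at (256,297), is larger.

```bash
cat >> h.py <<'E'
def plan(p,yaw=None):
    """shift (mm) and rotvec in tool axes to reach TCP p, pointing down, jaw axis at world angle yaw (mod pi)"""
    o=env.get_obs();A=rot(o);cur=np.arctan2(A[1,1],A[0,1])
    if yaw is None: yaw=cur
    best=None
    for k in(-2,-1,0,1,2):
        y=yaw+k*np.pi; q6=o['qpos'][5]
        d=y-cur
        if best is None or abs(d)<abs(best): best=d
    y=cur+best; Y=np.array([np.cos(y),np.sin(y),0]);X=np.array([0,0,-1.]);B=np.c_[X,Y,np.cross(X,Y)]
    rv=R.from_matrix(A.T@B).as_rotvec(); s=A.T@(np.array(p)-o['tcp_pos'])*1000
    print('tcp',np.round(o['tcp_pos'],4),'jaw',round(cur,3),'q',np.round(o['qpos'],2),'t',round(o['clock'],1),'open',round(o['opening'],4))
    print('row',np.round(s,1),np.round(rv,3))
E
python3 - <<'E'
from h import *
print(np.round(rot(env.get_obs()),3)); plan([.435,.008,.17],0)
plan([.435,.008,.17],np.pi/2)
E
```

```text
[[-0.     0.369  0.929]
 [ 0.     0.929 -0.369]
 [-1.     0.    -0.   ]]
tcp [0.2305 0.5809 0.2225] jaw 1.193 q [ 1.07  0.22  1.53  0.    1.39 -0.13] t 2.2 open 0.087
row [  52.5 -457.1  401.4] [ 1.193 -0.     0.   ]
tcp [0.2305 0.5809 0.2225] jaw 1.193 q [ 1.07  0.22  1.53  0.    1.39 -0.13] t 2.2 open 0.087
row [  52.5 -457.1  401.4] [-0.378 -0.    -0.   ]
```

move_arm(commands=[[[52,-457,401,-0.378,0,0],[52,-457,401,-0.378,0,0],[52,-457,401,-0.378,0,0],[52,-457,401,-0.378,0,0],[52,-457,401,-0.378,0,0],[52,-457,401,-0.378,0,0],[52,-457,401,-0.378,0,0],[52,-457,401,-0.378,0,0],[52,-457,401,-0.378,0,0],[52,-457,401,-0.378,0,0],[52,-457,401,-0.378,0,0],[52,-457,401,-0.378,0,0],[52,-457,401,-0.378,0,0],[52,-457,401,-0.378,0,0]]], gripper=1)

```text
clock: 4.0
tcp_pos: [0.4346, 0.0093, 0.1707]
tool_rot: [0.2, 1.57, 0.202]
force: [0.5, -0.2, -0.1]
opening: 0.0869
```

```bash
cat >> h.py <<'E'
def look(q,z,save=None):
    o=env.get_obs(); im=env.snapshot('wrist')
    if save: cv2.imwrite(f'pics/{save}.png',im)
    for r in env.regions_of(q,'wrist'):
        if r['score']<.3: continue
        m=r['region'].astype(np.uint8); cn=max(cv2.findContours(m,0,1)[0],key=cv2.contourArea)
        m=cv2.drawContours(np.zeros_like(m),[cn],-1,1,-1)
        M=cv2.moments(m,True); c=(M['m10']/M['m00'],M['m01']/M['m00'])
        # project the contour to height z: centre of min circle, size
        P=np.array([at('wrist',p[0],z,o)[:2] for p in cn],np.float32)
        rc=cv2.minAreaRect(P)
        print(q,round(r['score'],2),'px',np.round(c),'ctr@z',np.round(at('wrist',c,z,o)[:2],4),'rect',np.round(rc[0],4),np.round(rc[1],4),round(rc[2],1))
E
python3 - <<'E'
from h import *
look('broad_cap',.010,'w1'); look('broad_cap',.022)
plan([.44,.008,.003],np.pi/2)
E
```

```text
broad_cap 0.95 px [325. 226.] ctr@z [0.4419 0.0079] rect [0.4425 0.0079] [0.0588 0.0605] 71.6
broad_cap 0.8 px [325. 225.] ctr@z [0.4389 0.0079] rect [0.4394 0.008 ] [0.0565 0.0574] 70.7
tcp [0.4346 0.0087 0.1706] jaw 1.572 q [-0.16 -0.21  2.06 -0.    1.29 -1.73] t 4.2 open 0.0868
row [167.6  -0.7   5.3] [0.001 0.    0.   ]
```

View pics/w1.png

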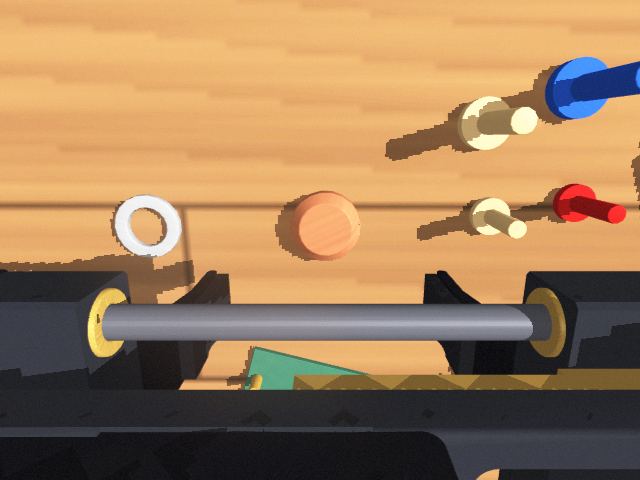

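move_arm(commands=[[[120,-1,8,0,0,0],[120,-1,8,0,0,0],[150,-1,8,0,0,0],[167,-1,8,0,0,0],[167,-1,8,0,0,0],[167,-1,8,0,0,0]]])

```text
clock: 4.95
tcp_pos: [0.443, 0.0073, 0.004]
tool_rot: [-0.29, 1.571, -0.289]
force: [-0.1, 0.6, -0.4]
opening: 0.087
```

move_arm(commands=[[[0,0,0,0,0,0],[0,0,0,0,0,0],[0,0,0,0,0,0],[0,0,0,0,0,0],[0,0,0,0,0,0],[-40,0,0,0,0,0],[-140,0,0,0,0,0],[-140,0,0,0,0,0],[-140,0,0,0,0,0]]], gripper=0)

```text
clock: 6.08
tcp_pos: [0.4453, 0.0068, 0.147]
tool_rot: [-0.175, 1.564, -0.175]
force: [-0.6, -0.1, -1.4]
opening: 0.0587
```

Run:
```python
from h import *
look('broad_cap',.15,'w2')
plan([.6,-.22,.20],np.pi/2)
```

```text
broad_cap 0.82 px [327. 269.] ctr@z [0.4337 0.0064] rect [0.4317 0.0065] [0.0356 0.061 ] 0.0
tcp [0.4423 0.0073 0.1429] jaw 1.571 q [-0.16 -0.15  2.07 -0.    1.23 -1.73] t 6.2 open 0.059
row [ -57.2 -227.3  157.7] [ 0. -0. -0.]
```

move_arm(commands=[[[-30,-227,222,0,0,0],[-30,-227,222,0,0,0],[-30,-227,222,0,0,0],[-30,-227,222,0,0,0],[-30,-227,222,0,0,0],[-30,-227,222,0,0,0],[-30,-227,222,0,0,0],[-30,-227,222,0,0,0]]])

```text
clock: 7.18
tcp_pos: [0.6635, -0.2182, 0.1724]
tool_rot: [2.618, 1.568, 2.619]
force: [0.0, -0.0, -0.3]
opening: 0.0591
```

Run:
```python
from h import *
look('block',.03,'w3');look('block',.03)
plan([.6,-.22,.15],np.pi/2)
```

```text
block 0.7 px [321. 151.] ctr@z [ 0.6076 -0.2227] rect [ 0.6092 -0.2227] [0.0827 0.0826] 5.1
block 0.81 px [321. 150.] ctr@z [ 0.6076 -0.2226] rect [ 0.6091 -0.2225] [0.0827 0.0826] 0.1
tcp [ 0.6645 -0.2188  0.1742] jaw 1.572 q [-0.43  0.43  1.36  0.    1.35 -2.  ] t 7.4 open 0.0588
row [ 24.2  -1.1 -64.5] [0.001 0.001 0.   ]
```

View pics/w3.png

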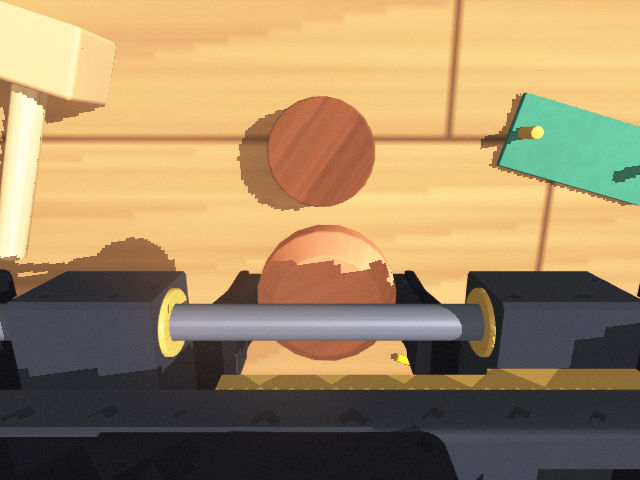

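move_arm(commands=[[[50,-4,-56,0,0,0],[80,-4,-56,0,0,0],[110,-4,-56,0,0,0],[130,-4,-56,0,0,0],[139.5,-4,-56,0,0,0],[139.5,-4,-56,0,0,0],[139.5,-4,-56,0,0,0]]])

```text
clock: 8.25
tcp_pos: [0.6097, -0.2241, 0.0351]
tool_rot: [-0.481, 1.569, -0.48]
force: [-0.2, -0.3, -1.3]
opening: 0.0587
```

move_arm(commands=[[[0,0,0,0,0,0],[0,0,0,0,0,0],[0,0,0,0,0,0],[0,0,0,0,0,0],[-30,0,0,0,0,0],[-110,0,30,0,0,0],[-110,0,30,0,0,0],[-110,0,30,0,0,0],[-110,0,30,0,0,0]]], gripper=1)

```text
clock: 9.38
tcp_pos: [0.6374, -0.2232, 0.142]
tool_rot: [2.715, 1.568, 2.716]
force: [0.1, 0.1, -0.8]
opening: 0.087
```

Run:
```python
from h import *
look('block',.03,'w4');look('broad_cap',.040)
plan([.43,-.287,.17],np.pi/2)
```

```text
block 0.88 px [327. 190.] ctr@z [ 0.6072 -0.2228] rect [ 0.6085 -0.2231] [0.0816 0.0823] 46.6
broad_cap 0.56 px [325. 195.] ctr@z [ 0.6086 -0.2243] rect [ 0.6091 -0.2242] [0.059  0.0597] 89.9
tcp [ 0.6375 -0.2233  0.142 ] jaw 1.571 q [-0.45  0.4   1.45 -0.    1.29 -2.02] t 9.6 open 0.0868
row [ -27.5  -63.6 -207.5] [-0.    -0.003 -0.001]
```

View pics/w4.png

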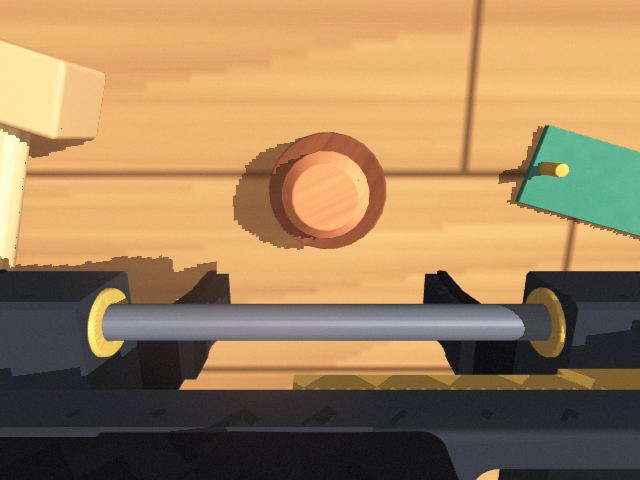

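move_arm(commands=[[[-8,-64,-228,0,0,0],[-8,-64,-228,0,0,0],[-8,-64,-228,0,0,0],[-8,-64,-228,0,0,0],[-8,-64,-228,0,0,0],[-8,-64,-228,0,0,0]]])

```text
clock: 10.32
tcp_pos: [0.4109, -0.2878, 0.152]
tool_rot: [0.213, 1.57, 0.213]
force: [0.1, 0.1, -0.8]
opening: 0.0871
```

Run:
```python
from h import *
look('small_cap',.015,'w5')
plan([.38,-.287,.004],np.pi/2)
```

```text
small_cap 0.76 px [326. 185.] ctr@z [ 0.3807 -0.2886] rect [ 0.3809 -0.2884] [0.0355 0.0369] 89.9
tcp [ 0.4116 -0.2876  0.152 ] jaw 1.572 q [-0.77 -0.01  1.91  0.    1.24 -2.34] t 10.4 open 0.0871
row [147.9   0.6 -31.6] [ 0.001  0.    -0.   ]
```

View pics/w5.png

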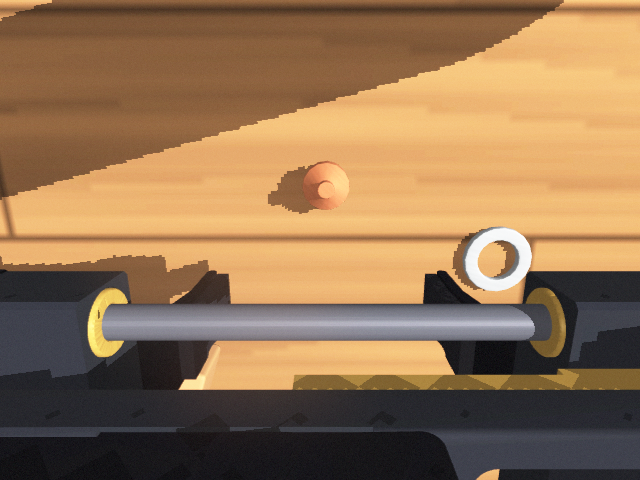

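move_arm(commands=[[[50,-1,-30,0,0,0],[90,-1,-30,0,0,0],[130,-1,-30,0,0,0],[147.5,-1,-30,0,0,0],[147.5,-1,-30,0,0,0],[147.5,-1,-30,0,0,0]]])

```text
clock: 11.18
tcp_pos: [0.3816, -0.2889, 0.0051]
tool_rot: [-0.702, 1.57, -0.701]
force: [-0.4, 0.0, 0.1]
opening: 0.0872
```

move_arm(commands=[[[0,0,0,0,0,0],[0,0,0,0,0,0],[0,0,0,0,0,0],[0,0,0,0,0,0],[0,0,0,0,0,0],[0,0,0,0,0,0],[-50,0,0,0,0,0],[-145,0,60,0,0,0],[-145,65,228,0,0,0],[-145,65,228,0,0,0],[-145,65,228,0,0,0],[-145,65,228,0,0,0],[-145,65,228,0,0,0],[-145,65,228,0,0,0]]], gripper=0)

```text
clock: 12.92
tcp_pos: [0.6074, -0.2238, 0.1485]
tool_rot: [2.849, 1.569, 2.849]
force: [0.4, 0.2, -1.0]
opening: 0.035
```

Run:
```python
from h import *
plan([.609,-.2238,.058],np.pi/2)
```

```text
tcp [ 0.6074 -0.2238  0.1485] jaw 1.571 q [-0.47  0.33  1.53 -0.    1.28 -2.05] t 12.9 open 0.035
row [90.5 -0.1  1.8] [-0.    -0.002 -0.001]
```

move_arm(commands=[[[50,0,1,0,0,0],[80,0,1,0,0,0],[92.5,0,1,0,0,0],[92.5,0,1,0,0,0],[92.5,0,1,0,0,0]]])

```text
clock: 13.55
tcp_pos: [0.6098, -0.2245, 0.0579]
tool_rot: [-0.525, 1.569, -0.526]
force: [0.6, 0.7, -0.6]
opening: 0.035
```

move_arm(commands=[[[0,0,0,0,0,0],[0,0,0,0,0,0],[0,0,0,0,0,0],[-30,0,0,0,0,0],[-80,0,0,0,0,0],[-120,0,40,0,0,0],[-120,0,40,0,0,0],[-120,0,40,0,0,0]]], gripper=0.7)

```text
clock: 14.55
tcp_pos: [0.6493, -0.2234, 0.1763]
tool_rot: [2.824, 1.57, 2.824]
force: [-0.4, 0.6, -0.2]
opening: 0.061
```

Run:
```python
from h import *
look('small_cap',.067,'w6');look('broad_cap',.040)
plan([.46,-.144,.15],np.pi/2)
```

```text
small_cap 0.86 px [325. 177.] ctr@z [ 0.6096 -0.2248] rect [ 0.6098 -0.2251] [0.0366 0.0355] 0.0
broad_cap 0.87 px [325. 174.] ctr@z [ 0.6088 -0.2243] rect [ 0.6095 -0.2244] [0.0593 0.0572] 90.0
tcp [ 0.6484 -0.2234  0.1751] jaw 1.571 q [-0.45  0.4   1.4  -0.    1.35 -2.02] t 14.8 open 0.0612
row [  25.8   79.3 -188.3] [-0.    -0.003 -0.001]
```

View pics/w6.png

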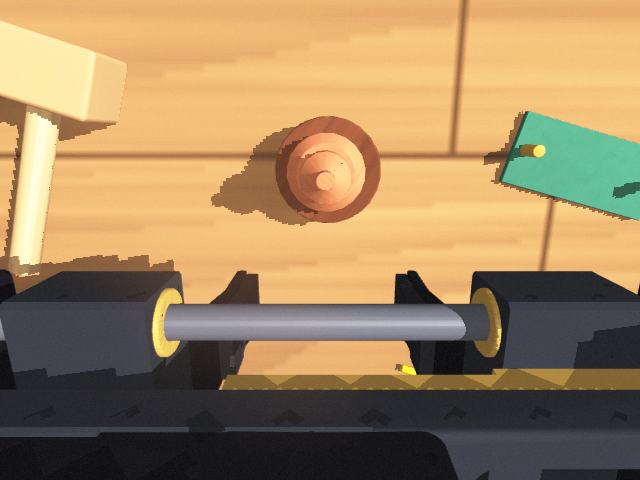

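The small cap sits upright at (326,180), concentric with the broad cap to within about 1 mm. The ring is next; ring at about (0.443,-0.144). Commanded z is about 0.1775.

move_arm(commands=[[[0,20,-60,0,0,0],[25,79,-178,0,0,0],[25,79,-178,0,0,0],[25,79,-178,0,0,0],[25,79,-178,0,0,0],[25,79,-178,0,0,0],[25,79,-178,0,0,0]]], gripper=1)

```text
clock: 15.62
tcp_pos: [0.4732, -0.1456, 0.1528]
tool_rot: [-0.469, 1.569, -0.469]
force: [0.6, 0.2, -0.7]
opening: 0.087
```

Run:
```python
from h import *
look('ring',.008);look('ring',.008)
plan([.4435,-.144,.003],np.pi/2)
```

```text
ring 0.91 px [327. 184.] ctr@z [ 0.443  -0.1459] rect [ 0.4434 -0.1455] [0.0542 0.0541] 44.1
ring 0.67 px [326. 185.] ctr@z [ 0.4429 -0.1456] rect [ 0.4435 -0.1455] [0.0546 0.0544] 90.0
tcp [ 0.4722 -0.145   0.1521] jaw 1.571 q [-0.46 -0.03  1.93 -0.    1.24 -2.03] t 15.8 open 0.0871
row [149.1   1.  -28.6] [ 0. -0.  0.]
```

move_arm(commands=[[[50,-1,-29,0,0,0],[90,-1,-29,0,0,0],[130,-1,-29,0,0,0],[149,-1,-29,0,0,0],[149,-1,-29,0,0,0],[149,-1,-29,0,0,0]]])

```text
clock: 16.58
tcp_pos: [0.443, -0.1459, 0.0031]
tool_rot: [0.294, 1.571, 0.294]
force: [-0.0, 0.5, -0.8]
opening: 0.0864
```

move_arm(commands=[[[0,0,0,0,0,0],[0,0,0,0,0,0],[0,0,0,0,0,0],[0,0,0,0,0,0],[0,0,0,0,0,0],[-40,0,0,0,0,0],[-100,0,0,0,0,0],[-160,60,40,0,0,0],[-160,355,245,0,0,0],[-160,355,245,0,0,0],[-160,355,245,0,0,0],[-160,355,245,0,0,0],[-160,355,245,0,0,0],[-160,355,245,0,0,0],[-160,355,245,0,0,0],[-160,355,245,0,0,0],[-160,355,245,0,0,0]]], gripper=0)

```text
clock: 18.7
tcp_pos: [0.687, 0.2078, 0.1628]
tool_rot: [-2.557, 1.57, -2.558]
force: [-0.4, 0.9, -1.5]
opening: 0.0539
```

Run:
```python
from h import *
look('panel',.012,'w7');look('ring',.16)
o=env.get_obs();im=cv2.imread('pics/w7.png')
m=(im.max(2)<45).astype(np.uint8);n,l,s,c=cv2.connectedComponentsWithStats(m)
for i in range(1,n):
    if 50<s[i,4]<8000 and s[i,1]+s[i,3]<280: print(s[i],c[i].round(1),np.round(at('wrist',c[i],.012,o),4))
plan([.61,.21,.17],np.pi/2)
```

```text
panel 0.61 px [333. 110.] ctr@z [0.601  0.2122] rect [0.6173 0.2128] [0.17   0.1413] 2.5
ring 0.75 px [326. 266.] ctr@z [0.6764 0.207 ] rect [0.678  0.2073] [0.0565 0.0329] 89.9
tcp [0.6875 0.208  0.1636] jaw 1.569 q [ 0.18  0.48  1.31 -0.    1.35 -1.39] t 18.9 open 0.0541
row [ -6.4   1.9 -77.5] [-0.001  0.     0.   ]
```

View pics/w7.png

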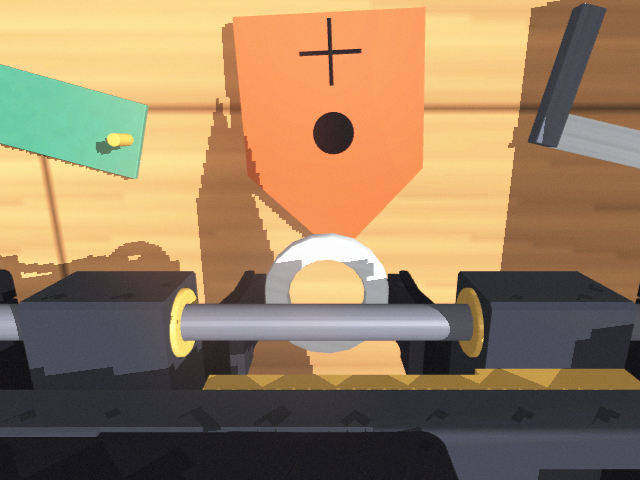

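Run:
```python
from h import *
im=cv2.imread('pics/w7.png');m=(im.max(2)<75).astype(np.uint8);m[200:]=0;m[:,:250]=0;m[:,420:]=0
n,l,s,c=cv2.connectedComponentsWithStats(m)
for i in range(1,n):
    if s[i,4]>60:print(s[i],c[i].round(1))
h=at('wrist',(333.7,133),.012);x=at('wrist',(330.5,52),.012);d=h-x
print(h,x,np.linalg.norm(d),np.arctan2(d[1],d[0]))
plan([*h[:2],.02],np.pi/2)
```

```text
[300  18  60  67 368] [330.2  51.2]
[ 314  112   39   42 1287] [332.9 132.5]
[0.61853612 0.21352694 0.012     ] [0.56044478 0.21095865 0.012     ] 0.058148084412316704 0.04418239492882642
tcp [0.6875 0.208  0.1636] jaw 1.569 q [ 0.18  0.48  1.31 -0.    1.35 -1.39] t 18.9 open 0.0541
row [143.6   5.4 -69. ] [-0.001  0.     0.   ]
```

move_arm(commands=[[[50,5,-69,0,0,0],[90,5,-69,0,0,0],[130,5,-69,0,0,0],[147.5,5,-69,0,0,0],[147.5,5,-69,0,0,0],[147.5,5,-69,0,0,0]]])

```text
clock: 19.65
tcp_pos: [0.6201, 0.2142, 0.0171]
tool_rot: [0.213, 1.568, 0.212]
force: [-0.7, 1.3, -1.4]
opening: 0.0541
```

move_arm(commands=[[[0,0,0,0,0,0],[0,0,0,0,0,0],[0,0,0,0,0,0],[0,0,0,0,0,0],[-30,0,0,0,0,0],[-90,0,0,0,0,0],[-140,0,40,0,0,0],[-140,0,40,0,0,0],[-140,0,40,0,0,0]]], gripper=1)

```text
clock: 20.78
tcp_pos: [0.6584, 0.2142, 0.1552]
tool_rot: [-3.0, 1.57, -3.0]
force: [-0.8, 0.4, -0.7]
opening: 0.0871
```

Run:
```python
from h import *
look('ring',.020,'w8')
plan([.46,.15,.15],np.pi/2)
```

```text
ring 0.76 px [327. 174.] ctr@z [0.6194 0.2141] rect [0.6201 0.214 ] [0.0542 0.0543] 90.0
tcp [0.6569 0.2141 0.1532] jaw 1.571 q [ 0.2   0.43  1.4   0.    1.32 -1.37] t 20.9 open 0.0867
row [   4.   -64.  -196.9] [ 0.    -0.004  0.001]
```

View pics/w8.png

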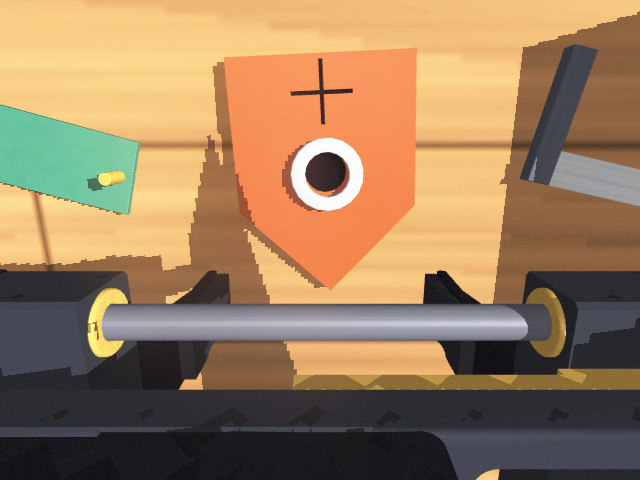

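move_arm(commands=[[[0,-64,-187,0,0,0],[0,-64,-187,0,0,0],[0,-64,-187,0,0,0],[0,-64,-187,0,0,0],[0,-64,-187,0,0,0],[0,-64,-187,0,0,0]]], gripper=0.45)

```text
clock: 21.62
tcp_pos: [0.473, 0.1506, 0.1559]
tool_rot: [0.169, 1.57, 0.169]
force: [-0.0, -0.5, -0.6]
opening: 0.0408
```

Run:
```python
from h import *
look('perch',.004,'w9')
plan([.432,.15,.02],np.pi/2)
```

```text
perch 0.98 px [325. 171.] ctr@z [0.4338 0.1495] rect [0.4338 0.1496] [0.031  0.0299] 45.2
perch 0.92 px [417. 157.] ctr@z [0.4225 0.2225] rect [0.4234 0.2224] [0.0366 0.033 ] 45.6
perch 0.87 px [308.  67.] ctr@z [0.3562 0.1366] rect [0.357  0.1367] [0.0415 0.0425] 70.6
perch 0.7 px [407.  29.] ctr@z [0.3303 0.2093] rect [0.3326 0.2108] [0.042  0.0514] 0.0
tcp [0.4729 0.1505 0.1557] jaw 1.571 q [ 0.15 -0.03  1.93  0.    1.25 -1.42] t 21.7 open 0.0396
row [135.7  -0.6 -41. ] [ 0.     0.001 -0.   ]
```

View pics/w9.png

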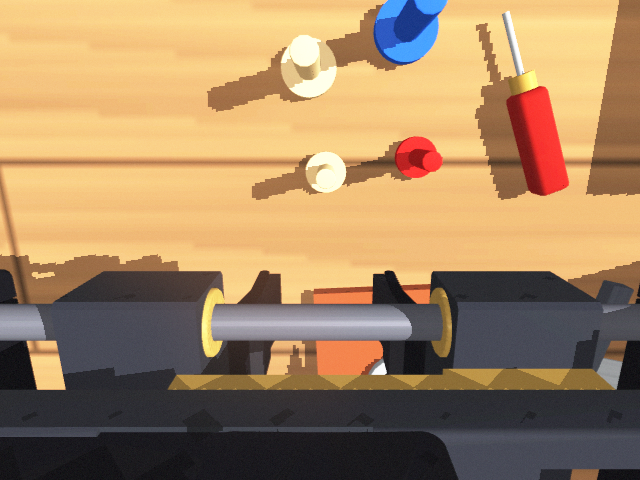

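move_arm(commands=[[[40,-1,-39,0,0,0],[80,-1,-39,0,0,0],[120,-1,-39,0,0,0],[138,-1,-39,0,0,0],[138,-1,-39,0,0,0],[138,-1,-39,0,0,0]]])

```text
clock: 22.48
tcp_pos: [0.4338, 0.1495, 0.0183]
tool_rot: [0.182, 1.57, 0.182]
force: [0.2, 0.6, 0.2]
opening: 0.039
```

move_arm(commands=[[[0,0,0,0,0,0],[0,0,0,0,0,0],[0,0,0,0,0,0],[0,0,0,0,0,0],[0,0,0,0,0,0],[-40,0,0,0,0,0],[-80,0,0,0,0,0],[-80,61,126,0,0,0],[-80,61,126,0,0,0],[-80,61,126,0,0,0],[-80,61,126,0,0,0],[-80,61,126,0,0,0]]], gripper=0)

```text
clock: 23.98
tcp_pos: [0.5574, 0.2098, 0.0969]
tool_rot: [-2.888, 1.569, -2.888]
force: [0.1, 1.0, -0.8]
opening: 0.0135
```

Run:
```python
from h import *
plan([.5605,.211,.032],np.pi/2); cv2.imwrite('pics/w10.png',env.snapshot('wrist'))
```

```text
tcp [0.5574 0.2098 0.0969] jaw 1.571 q [ 0.23  0.27  1.71 -0.    1.16 -1.34] t 24.0 open 0.0135
row [64.9  1.2  3.2] [ 0.    -0.002  0.   ]
```

View pics/w10.png

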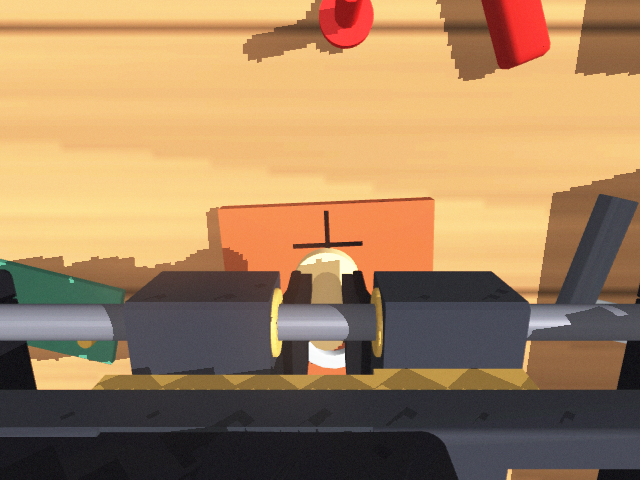

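move_arm(commands=[[[30,0,1,0,0,0],[55,0,1,0,0,0],[67.5,0,1,0,0,0],[67.5,0,1,0,0,0],[67.5,0,1,0,0,0]]])

```text
clock: 24.65
tcp_pos: [0.5599, 0.2102, 0.0307]
tool_rot: [0.234, 1.57, 0.234]
force: [-0.1, 0.2, 0.1]
opening: 0.0127
```

move_arm(commands=[[[0,0,0,0,0,0],[0,0,0,0,0,0],[0,0,0,0,0,0],[0,0,0,0,0,0],[-30,0,0,0,0,0],[-90,0,0,0,0,0],[-130,0,40,0,0,0],[-130,0,40,0,0,0],[-130,0,40,0,0,0]]], gripper=0.4)

```text
clock: 25.78
tcp_pos: [0.5988, 0.2101, 0.159]
tool_rot: [-2.982, 1.569, -2.982]
force: [-0.4, 0.2, -0.2]
opening: 0.0345
```

Run:
```python
from h import *
look('perch',.016,'w11');look('ring',.02)
plan([.46,.3,.15],np.pi/2)
```

```text
perch 0.82 px [327. 174.] ctr@z [0.5605 0.2099] rect [0.561  0.2102] [0.0313 0.0317] 90.0
perch 0.71 px [341.   2.] ctr@z [0.4408 0.2203] rect [0.4411 0.2204] [0.0031 0.0175] 0.0
ring 0.62 px [332. 249.] ctr@z [0.6184 0.2142] rect [0.6189 0.2141] [0.0554 0.055 ] 0.0
tcp [0.598  0.2101 0.1579] jaw 1.571 q [ 0.21  0.29  1.56  0.    1.29 -1.36] t 26.0 open 0.0348
row [   8.4   89.9 -137.9] [ 0.    -0.004  0.001]
```

View pics/w11.png

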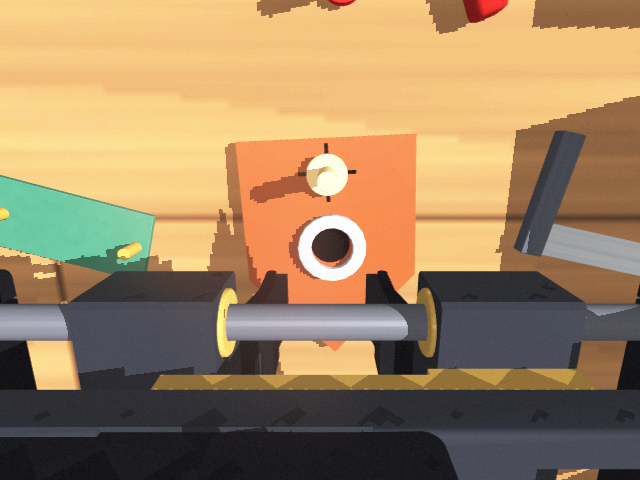

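move_arm(commands=[[[0,90,-128,0,0,0],[0,90,-128,0,0,0],[0,90,-128,0,0,0],[0,90,-128,0,0,0],[0,90,-128,0,0,0]]], gripper=0.5)

```text
clock: 26.6
tcp_pos: [0.4717, 0.2999, 0.1597]
tool_rot: [-1.755, 1.57, -1.755]
force: [0.4, -0.4, -0.0]
opening: 0.0434
```

```bash
cat >> h.py <<'E'
def handle(z,im=None,o=None):
    if o is None: o=env.get_obs(); im=env.snapshot('wrist')
    hsv=cv2.cvtColor(im,cv2.COLOR_BGR2HSV)
    m=cv2.inRange(hsv,(0,190,60),(6,255,255))|cv2.inRange(hsv,(174,190,60),(180,255,255)); m[268:]=0
    for cn in cv2.findContours(m,0,1)[0]:
        if cv2.contourArea(cn)<300: continue
        rp=cv2.minAreaRect(cn)
        P=np.array([at('wrist',p[0],z,o)[:2] for p in cn],np.float32); rc=cv2.minAreaRect(P); b=cv2.boxPoints(rc)
        e=max(b[1]-b[0],b[2]-b[1],key=np.linalg.norm)
        print('red px',np.round(rp[0]),'ctr',np.round(rc[0],4),'size',np.round(rc[1],4),'axis',round(float(np.arctan2(e[1],e[0])),3))
E
python3 - <<'E'
from h import *
o=env.get_obs();im=env.snapshot('wrist');cv2.imwrite('pics/w12.png',im)
handle(.012,im,o);handle(.024,im,o);look('awl',.012)
plan([.42,.31,.003],np.pi/2)
E
```

```text
red px [225. 162.] ctr [0.4246 0.2203] size [0.0268 0.0384] axis -1.18
red px [342. 142.] ctr [0.4111 0.3119] size [0.0812 0.024 ] axis 0.373
red px [225. 162.] ctr [0.4238 0.2233] size [0.0258 0.0369] axis -1.18
red px [342. 142.] ctr [0.4108 0.3114] size [0.0781 0.0231] axis 0.373
awl 0.85 px [336. 126.] ctr@z [0.3976 0.3066] rect [0.3853 0.3018] [0.1373 0.0247] 21.2
tcp [0.4724 0.2995 0.1598] jaw 1.57 q [ 0.42  0.12  1.76 -0.    1.26 -1.15] t 26.8 open 0.0434
row [156.8  10.5 -52.4] [-0.001 -0.     0.   ]
```

View pics/w12.png

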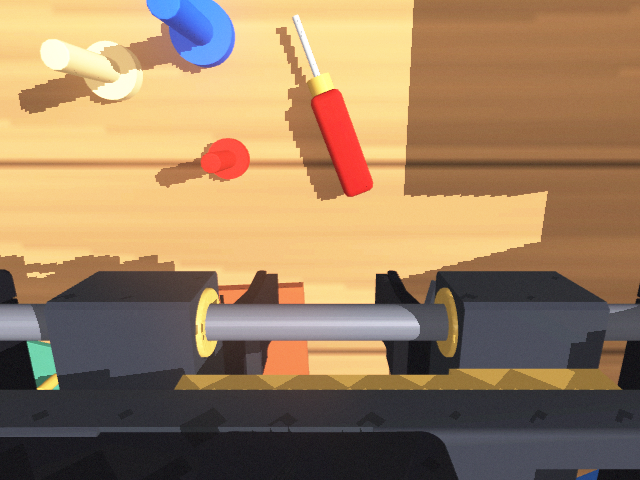

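move_arm(commands=[[[60,12,-61,-0.186,0,0],[80,12,-61,-0.373,0,0],[80,12,-61,-0.373,0,0],[110,12,-61,-0.373,0,0],[140,12,-61,-0.373,0,0],[152,12,-61,-0.373,0,0],[152,12,-61,-0.373,0,0],[152,12,-61,-0.373,0,0]]])

```text
clock: 27.75
tcp_pos: [0.4122, 0.3128, 0.0096]
tool_rot: [0.105, 1.568, 0.477]
force: [0.2, -0.3, 0.5]
opening: 0.0433
```

Run:
```python
from h import *
plan([.411,.3115,.0085],1.944)
```

```text
tcp [0.4122 0.3128 0.0096] jaw 1.943 q [ 0.5   0.23  1.96 -0.    0.95 -1.45] t 27.8 open 0.0433
row [ 1.1 -0.7 -1.6] [-0.001  0.003 -0.   ]
```

move_arm(commands=[[[0,0,0,0,0,0],[0,0,0,0,0,0],[0,0,0,0,0,0],[0,0,0,0,0,0],[0,0,0,0,0,0],[-50,0,0,0,0,0],[-110,0,0,0,0,0],[-170,0,0,0,0,0],[-200,-150,75,0.36,0,0],[-200,-333,161,0.72,0,0],[-200,-333,161,0.72,0,0],[-200,-333,161,0.72,0,0],[-200,-333,161,0.72,0,0],[-200,-333,161,0.72,0,0],[-200,-333,161,0.72,0,0],[-200,-333,161,0.72,0,0],[-200,-333,161,0.72,0,0]]], gripper=0)

```text
clock: 29.88
tcp_pos: [0.681, 0.0621, 0.2077]
tool_rot: [-3.101, 1.57, 2.837]
force: [-0.8, 1.0, -1.0]
opening: 0.0234
```

Run:
```python
from h import *
o=env.get_obs();im=env.snapshot('wrist');cv2.imwrite('pics/w13.png',im)
handle(.215,im,o);look('rest',.006)
hsv=cv2.cvtColor(im,cv2.COLOR_BGR2HSV);m=cv2.inRange(hsv,(60,80,30),(90,255,255));m[270:]=0
cn=max(cv2.findContours(m,0,1)[0],key=cv2.contourArea)
P=np.array([at('wrist',p[0],.006,o)[:2] for p in cn],np.float32);rc=cv2.minAreaRect(P);print('green',rc)
plan([.605,-.005,.15],1.214)
```

```text
red px [326. 236.] ctr [0.6554 0.0711] size [0.0239 0.0264] axis -0.339
rest 0.65 px [232. 158.] ctr@z [ 0.6073 -0.0035] rect [ 0.6076 -0.0055] [0.1329 0.0602] 74.3
green ((0.608151376247406, -0.00326324999332428), (0.12794025242328644, 0.05894285812973976), 74.69884490966797)
tcp [0.6814 0.0621 0.2084] jaw 1.226 q [-0.02  0.37  1.37  0.    1.4  -1.25] t 30.0 open 0.0234
row [ 58.4 -89.  -49.2] [ 0.012  0.    -0.   ]
```

View pics/w13.png

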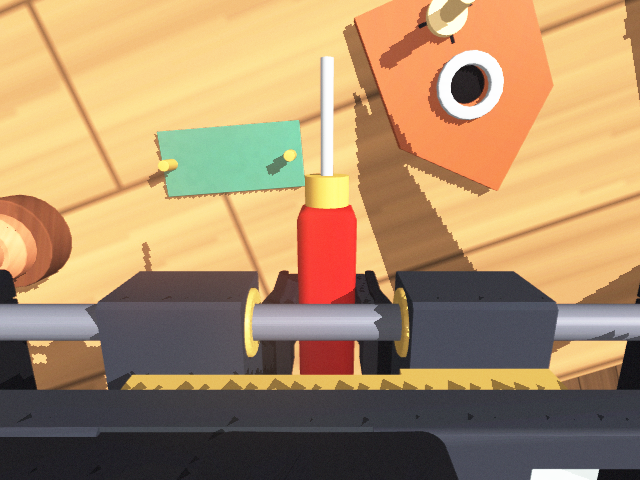

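move_arm(commands=[[[40,-87,-46,-0.075,0,0],[60,-87,-46,-0.075,0,0],[110,-87,-46,-0.075,0,0],[150,-87,-46,-0.075,0,0],[180,-87,-46,-0.075,0,0],[193,-87,-46,-0.075,0,0],[193,-87,-46,-0.075,0,0],[193,-87,-46,-0.075,0,0]]])

```text
clock: 31.02
tcp_pos: [0.61, -0.0052, 0.0162]
tool_rot: [0.131, 1.569, -0.14]
force: [0.2, 0.2, -1.8]
opening: 0.0237
```

Run:
```python
from h import *
plan([.609,-.0045,.015],1.30)
```

```text
tcp [ 0.61   -0.0052  0.0162] jaw 1.299 q [-0.14  0.41  1.71 -0.    1.02 -1.44] t 31.0 open 0.0237
row [ 1.2  0.3 -1.2] [-0.001  0.002 -0.   ]
```

move_arm(commands=[[[0,0,0,0,0,0],[0,0,0,0,0,0],[0,0,0,0,0,0],[0,0,0,0,0,0],[-30,0,0,0,0,0],[-80,0,0,0,0,0],[-140,0,0,0,0,0],[-180,0,90,0,0,0],[-180,0,90,0,0,0],[-180,0,90,0,0,0],[-180,0,90,0,0,0]]], gripper=0.45)

```text
clock: 32.4
tcp_pos: [0.6947, -0.0292, 0.1937]
tool_rot: [-3.074, 1.568, 2.937]
force: [1.1, 0.1, 0.1]
opening: 0.0396
```

Run:
```python
from h import *
o=env.get_obs();im=env.snapshot('wrist');cv2.imwrite('pics/w14.png',im)
handle(.018,im,o)
hsv=cv2.cvtColor(im,cv2.COLOR_BGR2HSV);m=cv2.inRange(hsv,(60,80,30),(90,255,255));m[270:]=0
cn=cv2.findNonZero(m)
P=np.array([at('wrist',p[0],.006,o)[:2] for p in cn],np.float32);rc=cv2.minAreaRect(P);print('green',rc)
look('perch',.016);look('ring',.02)
t=env.snapshot('top');T0=cv2.imread('pics/top0.png')
H=dict(mallet=.03,square=.01)
for q in H:
    for r in env.regions_of(q,'top'):
        M=cv2.moments(r['region'].astype(np.uint8),True);print(q,round(r['score'],2),round(M['m10']/M['m00'],1),round(M['m01']/M['m00'],1))
W=cv2.resize(im,(560,420));s=np.zeros((600,800,3),np.uint8)
s[:300,:400]=cv2.resize(im,(400,300));s[:300,400:]=cv2.resize(t,(400,300))
s[300:]=cv2.resize(env.snapshot('scene')[180:380,100:633],(800,300))
cv2.imwrite('pics/final.png',s)
```

```text
red px [326. 107.] ctr [ 0.609  -0.0048] size [0.0238 0.0804] axis -0.269Traceback (most recent call last):
  File "<stdin>", line 6, in <module>
  File "h.py", line 16, in at
    p,v=ray(cam,px,obs); return p+v*(z-p[2])/v[2]
        ~~~^^^^^^^^^^^^
  File "h.py", line 5, in ray
    c=env.calibration(cam)
ValueError: time passes only in moves, steps and waits
```

Run:
```python
from h import *
o=env.get_obs();im=env.snapshot('wrist')
hsv=cv2.cvtColor(im,cv2.COLOR_BGR2HSV);m=cv2.inRange(hsv,(60,80,30),(90,255,255));m[270:]=0
cn=cv2.convexHull(cv2.findNonZero(cv2.morphologyEx(m,2,np.ones((5,5)))))
P=np.array([at('wrist',p[0],.006,o)[:2] for p in cn],np.float32);print('green',cv2.minAreaRect(P))
t=env.snapshot('top')
for q in('mallet','square'):
    for r in env.regions_of(q,'top'):
        M=cv2.moments(r['region'].astype(np.uint8),True);print(q,round(r['score'],2),round(M['m10']/M['m00'],1),round(M['m01']/M['m00'],1))
s=np.zeros((600,800,3),np.uint8)
s[:300,:400]=cv2.resize(im,(400,300));s[:300,400:]=cv2.resize(t,(400,300))
s[300:]=cv2.resize(env.snapshot('scene')[180:380,100:633],(800,300))
cv2.imwrite('pics/final.png',s)
```

```text
green ((0.6081043481826782, -0.004351891577243805), (0.1284356415271759, 0.05873806029558182), 74.43883514404297)
mallet 0.56 534.1 196.1
square 0.73 123.5 179.5
```

View pics/final.png

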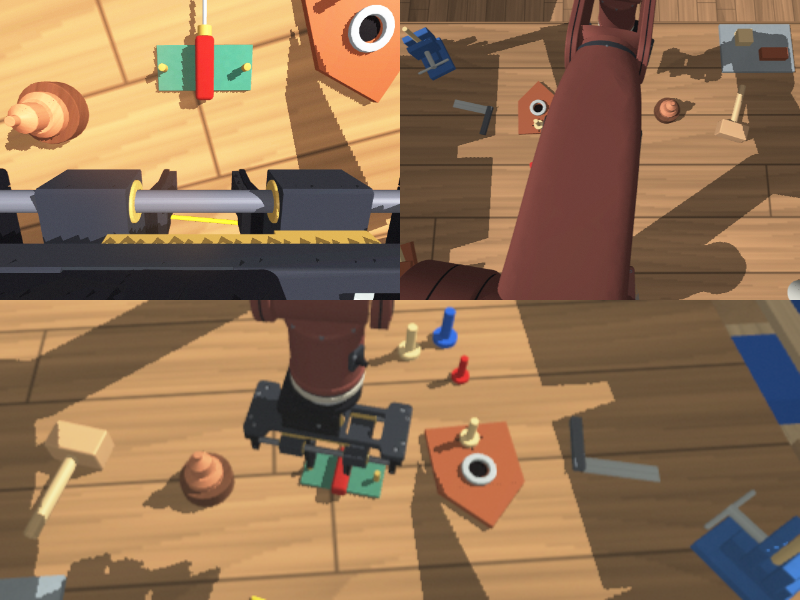

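The awl lies centred between the pins, within 1 mm and about 0.003 rad. The caps are stacked, the ring and perch are on the panel, and the mallet and square have not moved. I'm handing in.

```bash
python3 -c "
from cell import env
print(env.hand_in(), env.get_obs()['clock'])"
```

```text
the job is handed in; nothing more can be done
the job is handed in; nothing more can be done
```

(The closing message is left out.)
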